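# Size a port plug in the stepped bore gauge

## Task

Take the white port plug that stands alone on the black rubber mat by its stem and find its size in the aluminium step gauge: try it with a light push in the smallest (lowest) step first, then in the next one up, skipping none, until it enters. In the first step that takes it, push it fully home, keeping hold of it until it is down, then let go and leave it there. Push gently throughout: the gauge rides on springs and must never sink more than 5 mm. Leave the plugs in the red tray and the other things on the bench where they are.

Things in the scene. Friction and masses are not known exactly. Their poses are not given: they have to be found in the camera images.
- plug_a: one of three look-alike white plastic port plugs: disc 14 mm thick, lower edge chamfered 1 mm, with an upright stem 16 mm in diameter and 40 mm tall on it. Discs are 28.8, 32.8 and 36.8 mm wide; which plug is which is not told. 30 to 65 g. Origin: centre of the underside, z up the stem. At the start one stands on the mat (the one to size), two in the tray
- plug_b: one of three look-alike white plastic port plugs: disc 14 mm thick, lower edge chamfered 1 mm, with an upright stem 16 mm in diameter and 40 mm tall on it. Discs are 28.8, 32.8 and 36.8 mm wide; which plug is which is not told. 30 to 65 g. Origin: centre of the underside, z up the stem. At the start one stands on the mat (the one to size), two in the tray
- plug_c: one of three look-alike white plastic port plugs: disc 14 mm thick, lower edge chamfered 1 mm, with an upright stem 16 mm in diameter and 40 mm tall on it. Discs are 28.8, 32.8 and 36.8 mm wide; which plug is which is not told. 30 to 65 g. Origin: centre of the underside, z up the stem. At the start one stands on the mat (the one to size), two in the tray
- gauge: step gauge: an aluminium stair of four treads, each 62 mm (x) by 52 mm (y), rising 6 mm a step towards +y (tops 28, 34, 40, 46 mm above the bench), a round blind bore with a black floor in the middle of each; the stair floats on springs over a fixed steel foot plate 90 x 228 x 4 mm. A plug lodges on the mouth of a bore too narrow for it. Origin: middle of the underside
- gauge_float (a joint): how far the gauge's stair is pushed down on its springs, m: 0 at rest, hard stop at 0.008; it starts to give at about 1 N, then 4 N per mm. A push of 3 to 8 N (1 to 2 mm) is enough to try a step; it must never go beyond 5 mm
- step1 (a point): centre of the mouth of step 1 of the gauge (the smallest, lowest, 26 mm wide, 10 mm deep, flat-bottomed, 1 mm chamfered mouth; it takes plugs at least 1.2 mm narrower), level with its tread, sinking with it; axes as the gauge's, z up; a plug fully home has its underside 10 mm below this point
- step2 (a point): centre of the mouth of step 2 of the gauge (30 mm wide, 10 mm deep, flat-bottomed, 1 mm chamfered mouth; it takes plugs at least 1.2 mm narrower), level with its tread, sinking with it; axes as the gauge's, z up; a plug fully home has its underside 10 mm below this point
- step3 (a point): centre of the mouth of step 3 of the gauge (34 mm wide, 10 mm deep, flat-bottomed, 1 mm chamfered mouth; it takes plugs at least 1.2 mm narrower), level with its tread, sinking with it; axes as the gauge's, z up; a plug fully home has its underside 10 mm below this point
- step4 (a point): centre of the mouth of step 4 of the gauge (38 mm wide, 10 mm deep, flat-bottomed, 1 mm chamfered mouth; it takes plugs at least 1.2 mm narrower), level with its tread, sinking with it; axes as the gauge's, z up; a plug fully home has its underside 10 mm below this point
- mat: fixed square black rubber mat, 100 x 100 x 4 mm, on which the plug to be sized stands; origin: centre of its underside
- tray: fixed red plastic tray, 90 x 190 mm, 16 mm high, floor and walls 4 mm thick, with the two plugs to be left alone; origin: centre of its underside, y along its length
- spray_can: loose upright spray can with a blue label, 52 mm in diameter, 170 mm tall, to be left alone; origin: centre of its underside
- screwdriver: loose screwdriver lying on the bench, 190 mm long, to be left alone; origin: at its middle, underneath; x along it towards the tip
- glove_box: loose lilac paper carton, 110 x 200 x 70 mm, to be left alone; origin: centre of its underside
Things that resemble listed ones, but are neither listed nor needed, are in the scene too. Leave any blue look-alike of the plug_c alone.

How it is judged:
By the outcome, as a careful person would: the job done as asked, in the order asked, and still so for the second after the job is handed in, with the robot touching nothing.
It also fails if it takes over 67 s, if anything falls off the work surface, if the arm or the gripper's body presses on something with over 40 N, if the wrist force passes 120 N, or if a joint passes its speed limit or range.

## Robot

A 6-joint arm with a two-finger parallel gripper is mounted at the origin on the work surface. World frame = base frame: x ahead of the robot, y to its left, z up, the work surface at z = 0. Lengths are in m, angles in degrees, forces in N, time in s.
With the tool pointing down it reaches from about 0.4 to 0.825 m from the base axis. Payload 7 kg.
Tool frame: the origin (TCP) lies between the finger pads; the fingertips stand ctrl.nose_length ahead of it and the grasp point (between the pads) lies 2 mm behind it (ctrl.nose_length is the distance from the TCP to the fingertips, in m); z points along the fingers, y is the line along which they close (so a half turn about z gives the same grasp; the last joint's range is limited). The gripper opens to 88 mm and grips with 3 to 60 N. Pads are 19 mm wide; open, the fingers measure 130 mm over their backs; the gripper's body (78 mm by 193 mm) begins 47 mm behind the grasp point.
Start: joints at [92.481, 20.546, 0.682, 0, -70.136, -16.507], TCP at [0.164, 0.655, 0.22] pointing down, gripper open.
Joint ranges: [-176.03, 176.03], [-82.01, 121.73], [-58.28, 71.71], [-173.87, 95.51], [-174.79, -0.11], [-173.66, 173.66]. Speed limits (degrees/s): [136.94, 136.94, 172.46, 180, 180, 180].

## Interface

Orientations are given as [roll, pitch, yaw] about the fixed x, y, z axes, in that order (R = Rz(yaw) Ry(pitch) Rx(roll)).
In Python, from plant import ctrl gives the robot as it stands.
- The arm moves only by the tool apply_moves, never from a script. Its argument "commands" is a list of rows, each a list of 3 entries, a list of its own where there are three numbers: the shift along the world's x, y, z in cm, then the turn about the world's z in rad, then the closure, from 0 (fully open) to 1 (shut). In form: [[[x, y, z], turn, jaw], ...]. A call has 1 to 20 rows; each row is the pose to reach, as a shift and turn from the pose commanded when the call began; what a row does not reach only later rows make up. A row lasts 1/12 s, in which the tool goes at most 41.7 mm and 7.16 degrees, less where a joint would pass 70% of its speed; a pose out of reach is approached as far as the arm can. A call with a gripper value outside its range is refused whole. The fingers move at their own pace and stop on an object; the grip force is fixed at half the most. Time passes only in rows, so rows that repeat a pose let the fingers close. It gives the time, the measured TCP pose, the force, the opening and the grip force at its end, in the units of the state.
- ctrl.get_obs(): the state, without advancing time (a new reading comes with each control period).
- ctrl.snapshot(name): name is "side" or "top" or "wrist"; returns a dict with "img" (420x560x3 uint8, red, green, blue), "fx", "fy", "cx", "cy" (pixels), "dist_coeffs" ([k1, k2, p1, p2, k3] as OpenCV has them; the pictures are not rectified), "T" (4x4, takes a point from camera to world coordinates). Camera axes: x right, y up, looking along -z (the intrinsics and any distortion apply to the point x, -y, -z); pixel columns grow to the right and rows downward; lengths in m; the calibration is good to about 2 mm. A picture is of the moment at which its call begins. There is no depth.
- ctrl.close_job(): hands the job in; it is judged then, once.
Trained networks look in a picture, given as the dict that the camera call returned (one of the last four; its "shot" number tells which), for a name from the list of things; names that differ only in an ending like _2 or _b are one class to them, and where a whole thing is asked for, a point or a joint stands for the part that bears it (a point fixed in the world has none). Each returns a list of dicts, best first, with "score" (0 to 1); they miss things now and then, are a little off and sometimes report something else, mostly with a low value. They report only what shows in the picture. A call takes as long as a camera call. They do not tell look-alikes from the thing itself.
- ctrl.search_frame(picture, target): "at" ([column, row] in pixels, amid what is visible of it).
- ctrl.spot_point(picture, target): "at" ([column, row] in pixels: a listed point, or the origin of a listed thing).
The state is a dict: "clock": time; "joint_pos": joint angles; "qvel": joint speeds; "tau": joint torques, N m; "tool_pos": TCP position; "orientation": TCP orientation; "force": force on the tool from outside, world axes, zero at the start; "moment": the same for the moment, N m; "opening": finger opening in m; "gripper_force": force on a finger pad.
Only numpy, scipy, OpenCV 4.12 (cv2) and the standard library are available. Lean on these libraries where they do the work, as an engineer would, in place of code of your own. Each camera call takes 0.05 s, during which the arm holds its last target. There are 200 camera calls.

## Working session

There is one attempt and no reset: what is moved stays moved. The work goes in short steps, Python scripts to look and compute and a tool call to move; the robot and the scene stay as the last step left them, time stands still between calls to the robot, and variables do not carry over. Pictures are saved under pics/ and viewed, at most 10 in all, crops included, and the job is handed in when it is done.

Besides the shell and the picture viewer there is one more tool, called after "Request:" by a JSON object that holds its "name" and its "arguments". apply_moves: Moves the arm, as the interface text tells. Its arguments: {"type":"object","properties":{"commands":{"type":"array"}},"required":["commands"]}

```bash
mkdir -p pics
cat > h.py <<'E'
import numpy as np, cv2
from plant import ctrl
def snap(n,save=None):
    p=ctrl.snapshot(n)
    if save: cv2.imwrite('pics/'+save,p['img'][:,:,::-1])
    return p
def KD(p): return np.array([[p['fx'],0,p['cx']],[0,p['fy'],p['cy']],[0,0,1.]]),np.array(p['dist_coeffs'],float)
def ray(p,uv):
    K,D=KD(p); x,y=cv2.undistortPoints(np.array([[uv]],float),K,D)[0,0]
    T=np.array(p['T']); d=T[:3,:3]@np.array([x,-y,-1]); return T[:3,3],d/np.linalg.norm(d)
def onz(p,uv,z):
    o,d=ray(p,uv); return o+d*(z-o[2])/d[2]
def tri(rs):
    A=np.zeros((3,3));b=np.zeros(3)
    for o,d in rs:
        M=np.eye(3)-np.outer(d,d);A+=M;b+=M@o
    x=np.linalg.solve(A,b); return x,[np.linalg.norm((np.eye(3)-np.outer(d,d))@(x-o))*1000 for o,d in rs]
def proj(p,X):
    T=np.array(p['T']);c=T[:3,:3].T@(np.array(X)-T[:3,3]);K,D=KD(p)
    return cv2.projectPoints(np.array([[c[0],-c[1],-c[2]]]),np.zeros(3),np.zeros(3),K,D)[0][0,0]
E
python3 - <<'E'
from h import *
np.set_printoptions(precision=4,suppress=True)
o=ctrl.get_obs();print(o['clock'],o['tool_pos'],o['orientation'],o['opening'],o['force'],ctrl.nose_length)
ims=[]
for n in ['top','side','wrist']:
    p=snap(n,n+'0.png');ims.append(p['img'])
    print(n,p['fx'],np.array(p['T'])[:3,3])
    for t in ['plug_a','gauge','mat','tray']:
        for r in ctrl.search_frame(p,t)[:4]: print('  ',t,np.round(r['at'],1),round(r['score'],2),onz(p,r['at'],0.02)[:2])
    for t in ['plug_a','step1','step2','step3','step4','mat']:
        for r in ctrl.spot_point(p,t)[:4]: print('  pt',t,np.round(r['at'],1),round(r['score'],2),onz(p,r['at'],0.02)[:2])
E
```

```text
0.0 [0.1635 0.6544 0.2191] [179.9034  -0.0084 -14.0341] 0.08800591470005167 [ 0.7833 -0.7957 -1.2423] 0.017
top 387.37630040765123 [0.4156 0.0413 1.2419]
   plug_a [371.4 235.1] 0.46 [ 0.4942 -0.2475]
   plug_a [359.8 265.7] 0.44 [ 0.3996 -0.2061]
   plug_a [383.5 161.5] 0.42 [ 0.7306 -0.2995]
   plug_a [345.9 165.3] 0.39 [ 0.7214 -0.1778]
   gauge [246.3 237.8] 0.89 [0.4958 0.147 ]
   mat [367.1 231.7] 0.73 [ 0.5052 -0.2346]
   tray [365.6 165.3] 0.77 [ 0.7197 -0.2412]
   tray [242.6 236.2] 0.3 [0.5011 0.1586]
  pt plug_a [384.8 165.1] 0.66 [ 0.7187 -0.303 ]
  pt plug_a [345.7 166.5] 0.51 [ 0.7175 -0.177 ]
  pt plug_a [356.  265.8] 0.51 [ 0.3996 -0.1942]
  pt plug_a [372.6 236.5] 0.49 [ 0.4897 -0.2511]
  pt step1 [267.7 232.4] 0.92 [0.5111 0.0791]
  pt step1 [234.6 235.6] 0.81 [0.5037 0.1839]
  pt step1 [220.6 240.3] 0.78 [0.49   0.2281]
  pt step1 [253.  237.9] 0.75 [0.4949 0.1259]
  pt step2 [267.7 232.4] 0.92 [0.5111 0.0791]
  pt step2 [234.6 235.6] 0.81 [0.5037 0.1839]
  pt step2 [220.6 240.3] 0.78 [0.49   0.2281]
  pt step2 [253.  237.9] 0.75 [0.4949 0.1259]
  pt step3 [267.7 2
[... 1168 characters left out ...]
 [0.5019 0.0869]
  pt step1 [214.5 182.7] 0.7 [0.4898 0.2492]
  pt step2 [232.8 206.4] 0.93 [0.4993 0.143 ]
  pt step2 [222.5 191.2] 0.74 [0.4968 0.2079]
  pt step2 [242.5 220.4] 0.7 [0.5019 0.0869]
  pt step2 [214.5 182.7] 0.7 [0.4898 0.2492]
  pt step3 [232.8 206.4] 0.93 [0.4993 0.143 ]
  pt step3 [222.5 191.2] 0.74 [0.4968 0.2079]
  pt step3 [242.5 220.4] 0.7 [0.5019 0.0869]
  pt step3 [214.5 182.7] 0.7 [0.4898 0.2492]
  pt step4 [232.8 206.4] 0.93 [0.4993 0.143 ]
  pt step4 [222.5 191.2] 0.74 [0.4968 0.2079]
  pt step4 [242.5 220.4] 0.7 [0.5019 0.0869]
  pt step4 [214.5 182.7] 0.7 [0.4898 0.2492]
  pt mat [305.6 329.7] 0.8 [ 0.4938 -0.2465]
wrist 297.12241647739506 [0.2315 0.6371 0.3841]
```

View pics/top0.png

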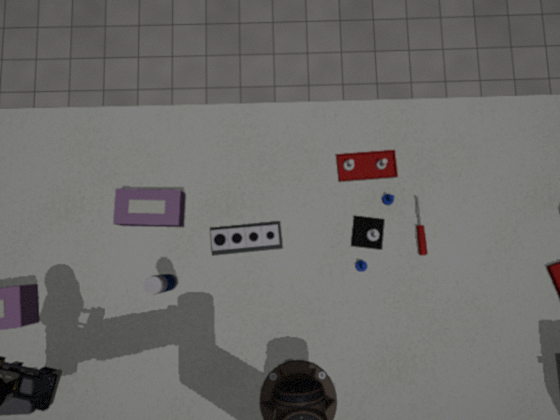

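View pics/side0.png

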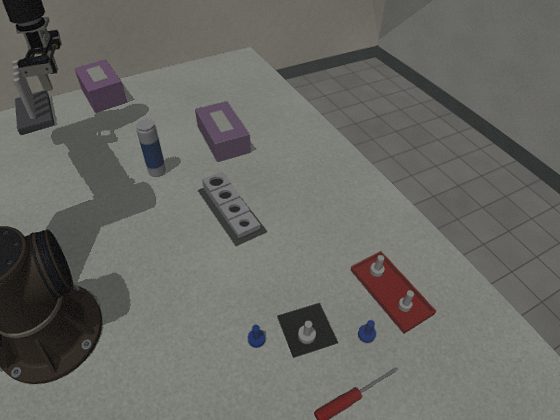

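The plug to size is the white one on the black mat: top (373,235), side (306,333). The whites in the red tray, top (349,164) and (382,163), are to be left. The blue look-alikes at top (361,266) and (388,199) are out too. The gauge has its small bore at top (270,235) and its large one at (219,240). I'm moving over towards the mat for a wrist close-up.

Request:
{"name": "apply_moves", "arguments": {"commands": [[[30, -40, 3], -1.57, 0], [[30, -40, 3], -1.57, 0], [[30, -40, 3], -1.57, 0], [[30, -40, 3], -1.57, 0], [[30, -40, 3], -1.57, 0], [[30, -40, 3], -1.57, 0], [[30, -40, 3], -1.57, 0], [[30, -40, 3], -1.57, 0], [[30, -40, 3], -1.57, 0], [[30, -40, 3], -1.57, 0], [[30, -40, 3], -1.57, 0], [[30, -40, 3], -1.57, 0], [[30, -40, 3], -1.57, 0], [[32, -85, 3], -1.57, 0], [[32, -85, 3], -1.57, 0], [[32, -85, 3], -1.57, 0], [[32, -85, 3], -1.57, 0], [[32, -85, 3], -1.57, 0], [[32, -85, 3], -1.57, 0], [[32, -85, 3], -1.57, 0]]}}

```text
clock: 3.32
tool_pos: [0.4762, -0.0384, 0.2506]
orientation: [-179.9, 0.0, -103.9]
force: [0.9, 0.5, -0.4]
opening: 0.0875
gripper_force: 0.0
```

```bash
cat > look.py <<'E'
import sys
from h import *
np.set_printoptions(precision=4,suppress=True)
o=ctrl.get_obs();print(o['clock'],o['tool_pos'],o['orientation'],o['joint_pos'],o['opening'],o['force'])
p=snap('wrist',sys.argv[1]); T=np.array(p['T']);print(T[:3,3],-T[:3,2])
for t in sys.argv[2:]:
    for r in ctrl.spot_point(p,t)[:5]: print('  pt',t,np.round(r['at'],1),round(r['score'],2),onz(p,r['at'],0.004)[:2],onz(p,r['at'],0.034)[:2])
E
python3 look.py w1.png plug_a step1 mat
```

```text
3.3167 [ 0.4762 -0.0384  0.2506] [-179.9348    0.0383 -103.9465] [ 19.0628   0.3703 -20.5115   0.0037 -69.0426 -33.0106] 0.08753289900533626 [ 0.913   0.4523 -0.4367]
[ 0.4605 -0.1064  0.4146] [ 0.0638  0.2489 -0.9664]
  pt plug_a [305.6  39. ] 0.94 [ 0.4019 -0.21  ] [ 0.4062 -0.2024]
  pt plug_a [52.3 44.9] 0.92 [ 0.7252 -0.2926] [ 0.7058 -0.279 ]
  pt plug_a [132.5   5.2] 0.77 [ 0.6036 -0.3055] [ 0.5932 -0.291 ]
  pt plug_a [223.2  25.5] 0.73 [ 0.4987 -0.251 ] [ 0.4959 -0.2404]
  pt step1 [293.1 299.6] 0.95 [0.5024 0.1451] [0.4994 0.1267]
  pt step1 [284.2 262.6] 0.82 [0.501  0.0803] [0.498  0.0667]
  pt step1 [304.4 327.3] 0.81 [0.4964 0.1993] [0.4938 0.177 ]
  pt step1 [393.4 395. ] 0.53 [0.3729 0.3811] [0.3793 0.3454]
  pt mat [219.6  33.8] 0.8 [ 0.5058 -0.2427] [ 0.5025 -0.2328]
```

View pics/w1.png

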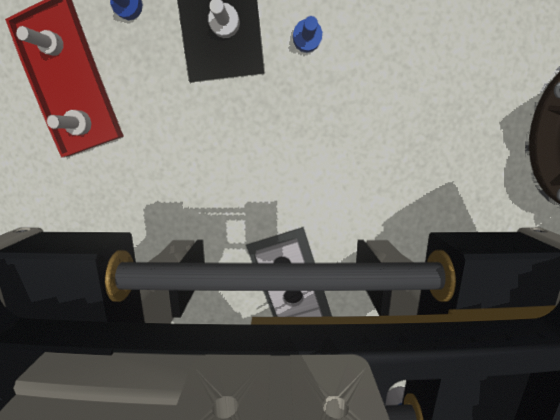

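The wrist view shows the plug to size on the black mat at (222,18), the blue look-alikes at (307,35) and (125,5), and the tray plugs at left. I'm moving closer to the mat.

Request:
{"name": "apply_moves", "arguments": {"commands": [[[1.5, -15, -3], 0, 0], [[1.5, -15, -3], 0, 0], [[1.5, -15, -3], 0, 0], [[1.5, -15, -3], 0, 0], [[1.5, -15, -3], 0, 0], [[1.5, -15, -3], 0, 0], [[1.5, -15, -3], 0, 0]]}}

```text
clock: 4.1
tool_pos: [0.4919, -0.1855, 0.22]
orientation: [180.0, 0.0, -103.9]
force: [-0.1, 0.1, 0.2]
opening: 0.0875
gripper_force: 0.0
```

```bash
python3 look.py w2.png plug_a mat
python3 - <<'E'
import cv2
i=cv2.imread('pics/w2.png');cv2.imwrite('pics/w2c.png',cv2.resize(i[0:260,100:460],None,fx=2,fy=2,interpolation=cv2.INTER_CUBIC))
E
```

```text
4.1 [ 0.4919 -0.1855  0.22  ] [ 179.99      0.0036 -103.933 ] [  0.7307   6.4539 -18.0159  -0.0066 -65.539  -14.661 ] 0.08751941286220843 [-0.1053  0.1472  0.1658]
[ 0.4764 -0.2534  0.3841] [ 0.0623  0.2487 -0.9666]
  pt plug_a [118.2 228.7] 0.8 [ 0.7229 -0.1834] [ 0.7035 -0.1889]
  pt plug_a [167.3 113.5] 0.77 [ 0.6063 -0.3091] [ 0.596  -0.3047]
  pt plug_a [264.5 136. ] 0.76 [ 0.4965 -0.2529] [ 0.4949 -0.2529]
  pt plug_a [ 87.7 148.6] 0.75 [ 0.7223 -0.2953] [ 0.7029 -0.292 ]
  pt plug_a [345.1 146.4] 0.58 [ 0.4012 -0.2163] [ 0.4071 -0.2192]
  pt mat [259.7 145.7] 0.68 [ 0.5053 -0.2428] [ 0.5031 -0.2436]
```

View pics/w2c.png

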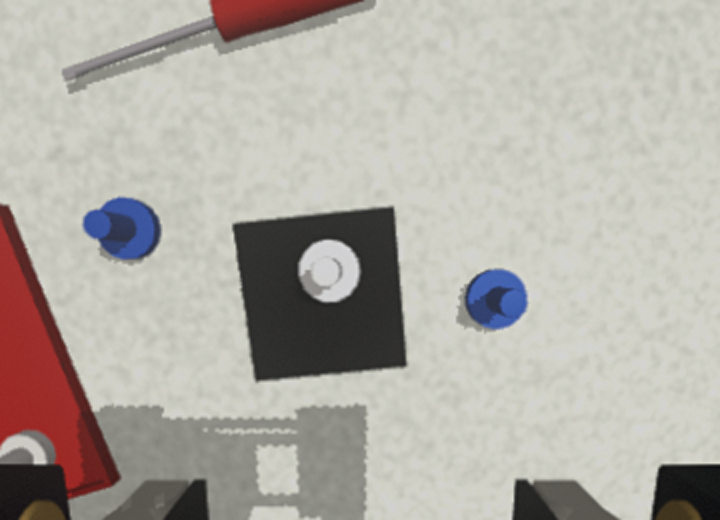

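The crop confirms it: a white plug alone on the black mat at wrist px (264,135), with blue look-alikes on both sides, off the mat. I'll triangulate it with the side view.

Run:
```python
from h import *
np.set_printoptions(precision=4,suppress=True)
w=snap('wrist');s=snap('side','s2.png');t=snap('top')
def blob(p,X,r=26):
    u,v=proj(p,X);u0,v0=int(u)-r,int(v)-r
    im=p['img'][v0:v0+2*r,u0:u0+2*r].astype(int);m=((im.min(2)>95)).astype(np.uint8)
    n,l,st,c=cv2.connectedComponentsWithStats(m);d=[np.hypot(*(c[i]-r))+(0 if 40<st[i,4]<1500 else 999) for i in range(1,n)]
    i=1+int(np.argmin(d));(cc,rr)=cv2.minEnclosingCircle(np.argwhere(l==i)[:,::-1].astype(np.float32))
    return np.array(cc)+[u0,v0],rr,st[i]+np.array([u0,v0,0,0,0]),c[i]+[u0,v0]
for n,p in(('wrist',w),('side',s),('top',t)): print(n,blob(p,[.496,-.253,.02]),proj(p,[.496,-.253,.058]),proj(p,[.496,-.253,.004]))
f=lambda p:min([r['at'] for r in ctrl.spot_point(p,'plug_a')],key=lambda a:np.hypot(*(np.array(a)-proj(p,[.496,-.253,.004]))))
a=[f(p) for p in(w,s,t)];print(a);print(tri([ray(p,q) for p,q in zip((w,s,t),a)]));print(tri([ray(p,q) for p,q in zip((w,s),a)]))
c=blob(w,[.496,-.253,.02])[0];print('disc c',onz(w,c,.018))
i=s['img'][290:360,260:350];cv2.imwrite('pics/s2c.png',cv2.resize(i,None,fx=7,fy=7,interpolation=cv2.INTER_CUBIC)[:,:,::-1])
# gauge steps
for n,p in(('side',s),('top',t)):
    for r in ctrl.spot_point(p,'step1')[:5]: print(n,np.round(r['at'],1),[onz(p,r['at'],z)[:2] for z in(.028,.034,.040,.046)])
```

```text
wrist (array([264.1919, 134.593 ]), 15.870728492736816, array([249, 119,  32,  32, 770]), array([264.5221, 134.5013])) [262.6041 136.0975] [265.1099 135.4482]
side (array([307.5, 332. ]), 11.280613899230957, array([298, 321,  18,  23, 272]), array([306.4706, 332.7868])) [309.4442 323.1244] [307.6001 335.3234]
top (array([392., 251.]), 10.000100135803223, array([384, 243,  15,  17, 215]), array([391.7395, 251.4419])) [376.0584 233.582 ] [371.9148 234.8347]
[[266.5, 134.5], [305.3, 339.3], [355.5, 263.7]]
(array([ 0.4657, -0.2349, -0.0295]), [np.float64(35.324264763088294), np.float64(32.93021168375085), np.float64(67.93382095554233)])
(array([ 0.4935, -0.2529, -0.0129]), [np.float64(1.5261663287947478), np.float64(1.5261663287945684)])
disc c [ 0.4961 -0.2542  0.018 ]
side [223.7 189.2] [array([0.5002, 0.2057]), array([0.4983, 0.1998]), array([0.4963, 0.1939]), array([0.4944, 0.188 ])]
side [241.4 222.6] [array([0.4939, 0.0749]), array([0.492 , 0.0699]), array([0.4901, 0.065 ]), array([0.4882, 0.0601])]
side [304.5 336.3] [array([ 0.482 , -0.2614]), array([ 0.4802, -0.2637]), array([ 0.4785, -0.2661]), array([ 0.4767, -0.2684])]
side [213.9 181.2] [array([0.4881, 0.2473]), array([0.4863, 0.2411]), array([0.4845, 0.2348]), array([0.4827, 0.2286])]
top [268.9 235.6] [array([0.5003, 0.0754]), array([0.4999, 0.0752]), array([0.4995, 0.075 ]), array([0.4991, 0.0749])]
top [255.5 236.4] [array([0.4989, 0.1174]), array([0.4985, 0.117 ]), array([0.4981, 0.1167]), array([0.4977, 0.1163])]
top [233.8 234.9] [array([0.5054, 0.1854]), array([0.5049, 0.1847]), array([0.5045, 0.184 ]), array([0.5041, 0.1833])]
top [220.9 236.9] [array([0.5002, 0.2259]), array([0.4997, 0.225 ]), array([0.4993, 0.2241]), array([0.4989, 0.2232])]
```

View pics/s2c.png

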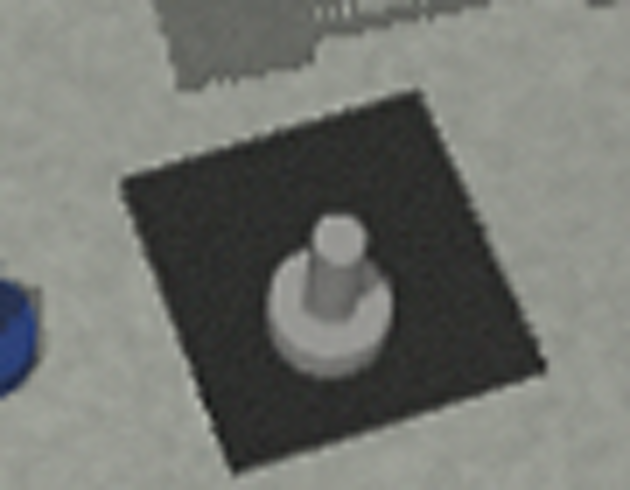

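The side crop shows the stem top at side px (308.6,324), about 1 px from the prediction for a 54 mm plug on a 4 mm mat. So the plug is at about (0.496,-0.254), base z 0.004. Next I'll go over it, descend and close.

Request:
{"name": "apply_moves", "arguments": {"commands": [[[0.4, -6.85, -8], 0, 0], [[0.4, -6.85, -8], 0, 0], [[0.4, -6.85, -8], 0, 0], [[0.4, -6.85, -8], 0, 0], [[0.4, -6.85, -11], 0, 0], [[0.4, -6.85, -14], 0, 0], [[0.4, -6.85, -16], 0, 0], [[0.4, -6.85, -17.2], 0, 0], [[0.4, -6.85, -18], 0, 0], [[0.4, -6.85, -18], 0, 0], [[0.4, -6.85, -18], 0, 0]]}}

```text
clock: 5.57
tool_pos: [0.496, -0.255, 0.0406]
orientation: [-180.0, -0.0, -104.0]
force: [-0.8, -0.8, 0.2]
opening: 0.0876
gripper_force: 0.0
```

Request:
{"name": "apply_moves", "arguments": {"commands": [[[0, 0, 0], 0, 1], [[0, 0, 0], 0, 1], [[0, 0, 0], 0, 1], [[0, 0, 0], 0, 1], [[0, 0, 0], 0, 1], [[0, 0, 0], 0, 1], [[0, 0, 0], 0, 1], [[0, 0, 0], 0, 1], [[0, 0, 0], 0, 1], [[0, 0, 0], 0, 1]]}}

```text
clock: 6.4
tool_pos: [0.4955, -0.255, 0.04]
orientation: [180.0, -0.0, -104.0]
force: [-0.4, 0.1, 1.0]
opening: 0.0265
gripper_force: 0.0
```

Request:
{"name": "apply_moves", "arguments": {"commands": [[[0, 0, 0], 0, 1], [[0, 0, 0], 0, 1], [[0, 0, 0], 0, 1], [[0, 0, 0], 0, 1], [[0, 0, 0], 0, 1], [[0, 0, 0], 0, 1]]}}

```text
clock: 6.9
tool_pos: [0.4955, -0.255, 0.04]
orientation: [180.0, -0.0, -104.0]
force: [0.1, -1.2, -1.3]
opening: 0.0149
gripper_force: 30.0
```

Request:
{"name": "apply_moves", "arguments": {"commands": [[[0, 0, 1.5], 0, 1], [[0, 0, 4], 0, 1], [[0, 0, 8], 0, 1], [[0, 0, 10], 0, 1], [[0, 0, 10], 0, 1], [[0, 0, 10], 0, 1]]}}

```text
clock: 7.4
tool_pos: [0.4964, -0.2551, 0.1416]
orientation: [-179.8, 0.0, -104.0]
force: [0.0, 0.1, -2.1]
opening: 0.0147
gripper_force: 30.0
```

```bash
python3 look.py w3.png plug_a step1
python3 - <<'E'
from h import *
s=snap('side','s3.png');t=ctrl.get_obs()['tool_pos'];a=np.array(t)
for d in(.018,-.036+.014,-.036): print(proj(s,a+[0,0,d]))
u,v=proj(s,a).astype(int)
A=cv2.resize(s['img'][v-45:v+45,u-45:u+45],(500,500),interpolation=cv2.INTER_CUBIC)
w=cv2.imread('pics/w3.png')[:,:,::-1][200:400,160:400];B=cv2.resize(w,None,fx=1.25,fy=1.25)
cv2.imwrite('pics/c3.png',np.hstack([A,np.vstack([B,np.zeros((250,300,3),np.uint8)])])[:,:,::-1]);print(u-45,v-45)
E
```

```text
7.4 [ 0.4964 -0.2551  0.1416] [-179.8111    0.0274 -103.9834] [ -7.1011  13.2439 -20.6062  -0.0055 -55.959   -6.8793] 0.01473130775785358 [ 0.0017  0.123  -2.1208]
[ 0.4803 -0.3229  0.3056] [ 0.0659  0.2482 -0.9665]
  pt plug_a [109.5 301.5] 0.92 [ 0.7237 -0.1853] [ 0.6995 -0.199 ]
  pt plug_a [379.3 217.4] 0.77 [ 0.4001 -0.2121] [ 0.4081 -0.2231]
  pt plug_a [163.7 176.4] 0.73 [ 0.6085 -0.3092] [ 0.5957 -0.3106]
  pt plug_a [277.8 233.4] 0.59 [ 0.5093 -0.2208] [ 0.5064 -0.231 ]
  pt plug_a [ 71.5 216.3] 0.56 [ 0.7243 -0.2936] [ 0.7    -0.2965]
[313.22071782 298.33260368]
[311.56988248 309.38180186]
[311.0204099  313.04555933]
267 258
```

View pics/c3.png

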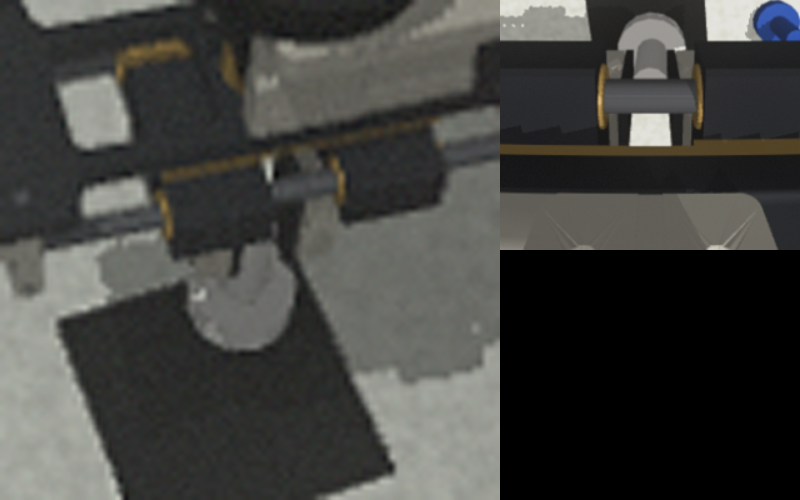

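The plug is held: opening 14.7 mm, grip 30 N, and its disc shows at side px about (311,313), as predicted. I'll carry it up to view the gauge with the wrist camera from two places.

Request:
{"name": "apply_moves", "arguments": {"commands": [[[0, 4, 4], 0, 1], [[1.4, 46.5, 11], 0, 1], [[1.4, 46.5, 11], 0, 1], [[1.4, 46.5, 11], 0, 1], [[1.4, 46.5, 11], 0, 1], [[1.4, 46.5, 11], 0, 1], [[1.4, 46.5, 11], 0, 1], [[1.4, 46.5, 11], 0, 1], [[1.4, 46.5, 11], 0, 1], [[1.4, 46.5, 11], 0, 1], [[1.4, 46.5, 11], 0, 1], [[1.4, 46.5, 11], 0, 1], [[1.4, 46.5, 11], 0, 1], [[1.4, 46.5, 11], 0, 1], [[1.4, 46.5, 11], 0, 1], [[1.4, 46.5, 11], 0, 1], [[1.4, 46.5, 11], 0, 1], [[1.4, 46.5, 11], 0, 1]]}}

```text
clock: 9.1
tool_pos: [0.5096, 0.209, 0.25]
orientation: [180.0, -0.0, -104.1]
force: [0.1, 0.3, -0.5]
opening: 0.0146
gripper_force: 30.0
```

```bash
cat > g.py <<'E'
import sys,pickle
from h import *
np.set_printoptions(precision=4,suppress=True)
o=ctrl.get_obs();print(o['clock'],o['tool_pos'],o['orientation'],o['force'])
p=snap('wrist',sys.argv[1]+'.png');p['tcp']=o['tool_pos'];pickle.dump(p,open(sys.argv[1]+'.pkl','wb'))
for r in ctrl.spot_point(p,'step1')[:5]: print(np.round(r['at'],1),round(r['score'],2),onz(p,r['at'],.037)[:2])
g=p['img'].max(2);m=(g<60).astype(np.uint8)
n,l,st,c=cv2.connectedComponentsWithStats(m)
for i in range(1,n):
    if 60<st[i,4]<4000 and .5<st[i,2]/st[i,3]<2: print('blob',st[i],c[i],onz(p,c[i],.037)[:2])
E
python3 g.py g1
```

```text
9.1 [0.5096 0.209  0.25  ] [ 179.9909   -0.0108 -104.0556] [ 0.0884  0.3009 -0.4881]
[285.5 154. ] 0.88 [0.4939 0.1693]
[295.3 197.4] 0.8 [0.4949 0.2264]
[261.1  74. ] 0.79 [0.4994 0.0707]
[273.5 118.3] 0.73 [0.4978 0.1238]
blob [548   0  12  20 144] [555.2639   7.2361] [0.1301 0.0713]
blob [275 147  23  24 134] [288.3731 162.8731] [0.4931 0.1809]
blob [285 186  27  25 541] [298.2458 197.8909] [0.4913 0.228 ]
```

View pics/g1.png

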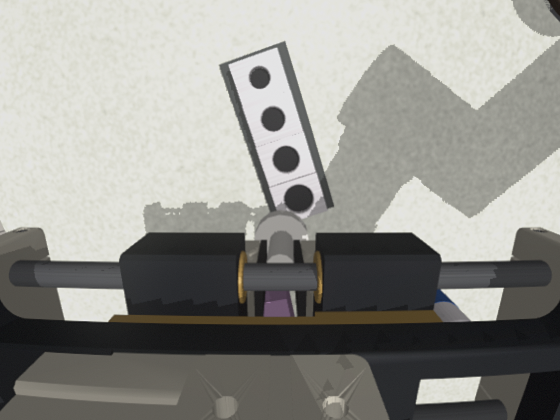

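Gauge bores in the wrist view: step 1 (260,77), step 2 (273,119), step 3 (286,159), step 4 (298,197). The gauge is turned only slightly. I'll take a second view from another place.

Request:
{"name": "apply_moves", "arguments": {"commands": [[[0.4, -4, -4], 0, 1], [[0.4, -8, -5], 0, 1], [[0.4, -8, -5], 0, 1], [[0.4, -8, -5], 0, 1], [[0.4, -8, -5], 0, 1], [[0.4, -8, -5], 0, 1]]}}

```text
clock: 9.7
tool_pos: [0.5141, 0.1302, 0.2007]
orientation: [-179.9, 0.0, -104.0]
force: [0.2, 1.2, -0.3]
opening: 0.0149
gripper_force: 30.0
```

```bash
python3 g.py g2
cat > m.py <<'E'
import pickle
from h import *
np.set_printoptions(precision=4,suppress=True)
G=[[.4994,.0707],[.4978,.1238],[.4939,.1693],[.4945,.2264]]
P=[pickle.load(open(f'g{i}.pkl','rb')) for i in(1,2)]
def bore(p,X,thr):
    u,v=proj(p,X);r=22;u0,v0=int(round(u))-r,int(round(v))-r
    if v0<0 or v0+2*r>419: return None
    im=cv2.resize(p['img'][v0:v0+2*r,u0:u0+2*r].max(2),None,fx=4,fy=4,interpolation=cv2.INTER_LINEAR)
    n,l,st,c=cv2.connectedComponentsWithStats((im<thr).astype(np.uint8))
    i=l[int(c.shape and 2*r*2),2*r*2]
    if i==0: return None
    k=max(cv2.findContours((l==i).astype(np.uint8),0,1)[0],key=cv2.contourArea)
    (e,ax,_)=cv2.fitEllipse(k);return (np.array(e)+.5)/4-.5+[u0,v0],np.array(ax)/4
for thr in(70,110,150):
  print(thr)
  for k in range(4):
    rs=[];out=[]
    for p in P:
        b=bore(p,[*G[k],.028+.006*k],thr)
        if b is None: out.append(None);continue
        rs.append(ray(p,b[0]));dep=abs((np.array(p['T'])[:3,3]-[*G[k],.03])@np.array(p['T'])[:3,2])
        out+= [b[0],b[1]*dep/p['fx']*1000,onz(p,b[0],.028+.006*k)[:2]]
    print(k+1,*out,tri(rs) if len(rs)>1 else '')
E
python3 m.py
```

```text
9.7 [0.5141 0.1302 0.2007] [-179.9416    0.046  -104.012 ] [ 0.2192  1.1615 -0.305 ]
[295.1 183.5] 0.91 [0.4961 0.1211]
[307.5 225.1] 0.88 [0.4934 0.1719]
[280.7 138.4] 0.73 [0.4998 0.0695]
blob [282 174  23  23 411] [292.9148 184.6229] [0.4988 0.1217]
blob [245 240  72  38 647] [281.6739 258.0155] [0.5323 0.2048]
70
1 None [278.839  140.4089] [22.1751 22.7708] [0.5024 0.0713] 
2 [272.8753 118.6382] [25.8284 26.8085] [0.4987 0.1238] [292.9088 184.8497] [25.6207 27.1149] [0.4988 0.1225] (array([0.4988, 0.1236, 0.0283]), [np.float64(0.04636485112719158), np.float64(0.046364851127075994)])
3 [285.7737 158.6519] [30.4733 30.8069] [0.495  0.1747] [315.664 231.24 ] [19.0557 44.4638] [0.4859 0.1805] (array([0.4909, 0.1718, 0.0656]), [np.float64(4.065367405902592), np.float64(4.065367405902543)])
4 [298.3213 197.9136] [33.4788 36.0819] [0.4913 0.2259] [304.9496 263.4972] [21.9764 40.8652] [0.5067 0.2142] (array([0.4993, 0.2334, 0.0084]), [np.float64(8.395336371979452), np.float64(8.395336371979496)])
110
1 [259.351   77.2672] [23.2975 25.2459] [0.5026 0.0722] [278.7132 140.5435] [24.1437 24.
[... 902 characters left out ...]
]), [np.float64(0.038073136907293914), np.float64(0.03807313690742187)])
2 [272.6923 118.4934] [29.515  30.6263] [0.4989 0.1236] [292.9609 185.2762] [29.4968 30.1972] [0.4989 0.123 ] (array([0.4989, 0.1235, 0.0315]), [np.float64(0.0033938005673215636), np.float64(0.0033938005675143755)])
3 [285.6819 158.8571] [34.0734 34.14  ] [0.4951 0.1749] [302.596  228.7487] [42.5271 61.3547] [0.4998 0.1739] (array([0.4975, 0.1753, 0.036 ]), [np.float64(2.355938700730072), np.float64(2.3559387007300328)])
4 [294.5075 202.4488] [39.9591 56.5185] [0.4973 0.2305] [316.5 269.5] [63.4407 63.4407] [0.4952 0.2251] (array([0.4962, 0.2352, 0.0264]), [np.float64(1.2875523490423386), np.float64(1.287552349042438)])
```

The bores fit a straight line: step 1 (0.5026,0.0716), then (-3.8,+51.8) mm per step, with treads measured at 26 and 31.5 mm. The plug sits about (0.2,0.9) mm from the TCP in the hand. I'm going above step 1.

Request:
{"name": "apply_moves", "arguments": {"commands": [[[-1.1, -5.8, -5], 0, 1], [[-1.1, -5.8, -8], 0, 1], [[-1.1, -5.8, -11], 0, 1], [[-1.1, -5.8, -12], 0, 1], [[-1.1, -5.8, -12], 0, 1], [[-1.1, -5.8, -12], 0, 1], [[-1.1, -5.8, -12], 0, 1], [[-1.1, -5.8, -12], 0, 1]]}}

```text
clock: 10.47
tool_pos: [0.5041, 0.0732, 0.0819]
orientation: [-179.8, 0.1, -103.9]
force: [0.9, 0.3, -0.6]
opening: 0.0146
gripper_force: 30.0
```

Run:
```python
from h import *
o=ctrl.get_obs();print(o['tool_pos'],o['orientation'],o['force'])
```

```text
[0.5040726  0.07320871 0.08190448] [-1.79846509e+02  1.22931451e-01 -1.03918719e+02] [ 0.85859141  0.26198983 -0.56824903]
```

Request:
{"name": "apply_moves", "arguments": {"commands": [[[-0.1, -0.15, -0.5], 0, 1], [[-0.1, -0.15, -1.0], 0, 1], [[-0.1, -0.15, -1.2], 0, 1], [[-0.1, -0.15, -1.2], 0, 1], [[-0.1, -0.15, -1.2], 0, 1], [[-0.1, -0.15, -1.2], 0, 1]]}}

```text
clock: 10.97
tool_pos: [0.5017, 0.0705, 0.0681]
orientation: [-180.0, -0.0, -104.0]
force: [0.5, 0.7, -0.3]
opening: 0.0147
gripper_force: 30.0
```

Request:
{"name": "apply_moves", "arguments": {"commands": [[[0.05, 0, -0.2], 0, 1], [[0.05, 0, -0.35], 0, 1], [[0.05, 0, -0.45], 0, 1], [[0.05, 0, -0.5], 0, 1], [[0.05, 0, -0.5], 0, 1], [[0.05, 0, -0.5], 0, 1]]}}

```text
clock: 11.47
tool_pos: [0.5021, 0.0705, 0.0632]
orientation: [-180.0, 0.0, -104.0]
force: [-1.9, 0.9, 2.9]
opening: 0.0148
gripper_force: 30.0
```

Request:
{"name": "apply_moves", "arguments": {"commands": [[[0, 0, -0.03], 0, 1], [[0, 0, -0.07], 0, 1], [[0, 0, -0.07], 0, 1], [[0, 0, -0.07], 0, 1], [[0, 0, -0.07], 0, 1]]}}

```text
clock: 11.88
tool_pos: [0.5021, 0.0705, 0.0626]
orientation: [-180.0, 0.0, -104.0]
force: [-2.6, -0.1, 5.9]
opening: 0.0146
gripper_force: 30.0
```

Run:
```python
from h import *
o=ctrl.get_obs();print(o['tool_pos'],o['force'],o['moment'])
s=snap('side');u,v=proj(s,np.array(o['tool_pos'])-[0,0,.03]).astype(int)
cv2.imwrite('pics/t1.png',cv2.resize(s['img'][v-50:v+40,u-60:u+60],None,fx=5,fy=5,interpolation=cv2.INTER_CUBIC)[:,:,::-1])
```

```text
[0.50213015 0.07049989 0.06258009] [-2.62955911 -0.12695039  5.92245343] [0.21165951 0.62808221 0.0091088 ]
```

View pics/t1.png

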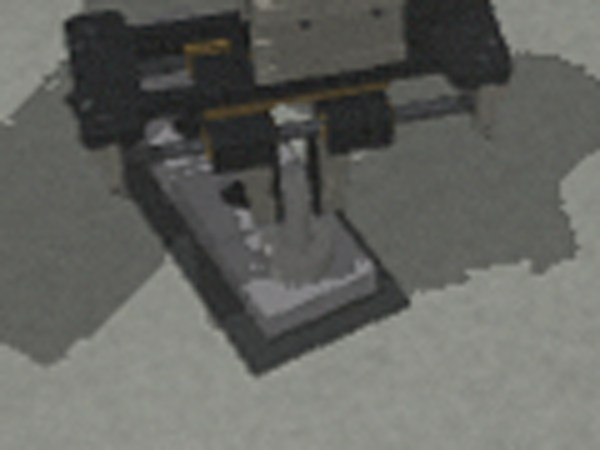

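The plug lodges on step 1 at 5.9 N, with the gauge about 1.2 mm down; the disc is sitting on the tread. Next is step 2.

Request:
{"name": "apply_moves", "arguments": {"commands": [[[0, 0, 1], 0, 1], [[0, 0, 1.6], 0, 1], [[-0.15, 2.5, 1.6], 0, 1], [[-0.35, 5.2, 1.6], 0, 1], [[-0.35, 5.2, 1.6], 0, 1], [[-0.35, 5.2, 1.6], 0, 1], [[-0.35, 5.2, 1.6], 0, 1], [[-0.35, 5.2, 1.6], 0, 1], [[-0.35, 5.2, 1.2], 0, 1], [[-0.35, 5.2, 0.9], 0, 1], [[-0.35, 5.2, 0.75], 0, 1], [[-0.35, 5.2, 0.65], 0, 1], [[-0.35, 5.2, 0.65], 0, 1], [[-0.35, 5.2, 0.65], 0, 1], [[-0.35, 5.2, 0.65], 0, 1]]}}

```text
clock: 13.18
tool_pos: [0.4985, 0.1223, 0.069]
orientation: [180.0, -0.0, -104.0]
force: [-2.4, -0.6, 3.1]
opening: 0.0149
gripper_force: 30.0
```

Request:
{"name": "apply_moves", "arguments": {"commands": [[[0, 0, -0.03], 0, 1], [[0, 0, -0.07], 0, 1], [[0, 0, -0.07], 0, 1], [[0, 0, -0.07], 0, 1], [[0, 0, -0.07], 0, 1]]}}

```text
clock: 13.6
tool_pos: [0.4986, 0.1224, 0.0684]
orientation: [-180.0, -0.0, -104.0]
force: [-1.5, 0.1, 6.6]
opening: 0.0143
gripper_force: 30.0
```

Step 2 rejects it at 6.6 N, with the plug still on the mouth. On to step 3.

Request:
{"name": "apply_moves", "arguments": {"commands": [[[0, 0, 1], 0, 1], [[0, 0, 1.6], 0, 1], [[-0.15, 2.5, 1.6], 0, 1], [[-0.35, 5.2, 1.6], 0, 1], [[-0.35, 5.2, 1.6], 0, 1], [[-0.35, 5.2, 1.6], 0, 1], [[-0.35, 5.2, 1.6], 0, 1], [[-0.35, 5.2, 1.6], 0, 1], [[-0.35, 5.2, 1.2], 0, 1], [[-0.35, 5.2, 0.9], 0, 1], [[-0.35, 5.2, 0.75], 0, 1], [[-0.35, 5.2, 0.65], 0, 1], [[-0.35, 5.2, 0.65], 0, 1], [[-0.35, 5.2, 0.65], 0, 1], [[-0.35, 5.2, 0.65], 0, 1]]}}

```text
clock: 14.85
tool_pos: [0.4951, 0.1744, 0.0749]
orientation: [-180.0, -0.0, -104.0]
force: [-2.6, -0.7, 4.3]
opening: 0.0149
gripper_force: 30.0
```

Request:
{"name": "apply_moves", "arguments": {"commands": [[[0, 0, -0.03], 0, 1], [[0, 0, -0.06], 0, 1], [[0, 0, -0.06], 0, 1], [[0, 0, -0.06], 0, 1], [[0, 0, -0.06], 0, 1]]}}

```text
clock: 15.27
tool_pos: [0.4951, 0.1745, 0.0743]
orientation: [-180.0, 0.0, -104.0]
force: [-2.1, -1.6, 7.2]
opening: 0.0147
gripper_force: 30.0
```

Step 3 rejects it at 7.2 N. The 36.8 mm disc measured in the close-up agrees with this. Next is step 4.

Request:
{"name": "apply_moves", "arguments": {"commands": [[[0, 0, 1], 0, 1], [[0, 0, 1.6], 0, 1], [[-0.15, 2.5, 1.6], 0, 1], [[-0.4, 5.12, 1.6], 0, 1], [[-0.4, 5.12, 1.6], 0, 1], [[-0.4, 5.12, 1.6], 0, 1], [[-0.4, 5.12, 1.6], 0, 1], [[-0.4, 5.12, 1.6], 0, 1], [[-0.4, 5.12, 1.2], 0, 1], [[-0.4, 5.12, 0.9], 0, 1], [[-0.4, 5.12, 0.75], 0, 1], [[-0.4, 5.12, 0.65], 0, 1], [[-0.4, 5.12, 0.65], 0, 1], [[-0.4, 5.12, 0.65], 0, 1], [[-0.4, 5.12, 0.65], 0, 1]]}}

```text
clock: 16.52
tool_pos: [0.4912, 0.2257, 0.0807]
orientation: [-180.0, 0.0, -104.0]
force: [-0.5, -0.1, 2.8]
opening: 0.0146
gripper_force: 30.0
```

Request:
{"name": "apply_moves", "arguments": {"commands": [[[0, 0, -0.05], 0, 1], [[0, 0, -0.1], 0, 1], [[0, 0, -0.1], 0, 1], [[0, 0, -0.1], 0, 1]]}}

```text
clock: 16.85
tool_pos: [0.4909, 0.2255, 0.0793]
orientation: [180.0, -0.0, -104.0]
force: [0.3, 0.3, 0.2]
opening: 0.0145
gripper_force: 30.0
```

The force fell to zero 2.7 mm below the mouth, so it's entering. I'll push on.

Request:
{"name": "apply_moves", "arguments": {"commands": [[[0, 0, -0.15], 0, 1], [[0, 0, -0.3], 0, 1], [[0, 0, -0.45], 0, 1], [[0, 0, -0.55], 0, 1], [[0, 0, -0.6], 0, 1], [[0, 0, -0.6], 0, 1], [[0, 0, -0.6], 0, 1]]}}

```text
clock: 17.43
tool_pos: [0.491, 0.2257, 0.0735]
orientation: [180.0, -0.0, -104.0]
force: [0.7, -0.2, -0.5]
opening: 0.0143
gripper_force: 30.0
```

Request:
{"name": "apply_moves", "arguments": {"commands": [[[0, 0, -0.1], 0, 1], [[0, 0, -0.17], 0, 1], [[0, 0, -0.23], 0, 1], [[0, 0, -0.23], 0, 1], [[0, 0, -0.23], 0, 1], [[0, 0, -0.23], 0, 1]]}}

```text
clock: 17.93
tool_pos: [0.4911, 0.2257, 0.0714]
orientation: [-180.0, 0.0, -104.0]
force: [-1.7, 0.5, 3.1]
opening: 0.0147
gripper_force: 30.0
```

Request:
{"name": "apply_moves", "arguments": {"commands": [[[0, 0, -0.04], 0, 1], [[0, 0, -0.08], 0, 1], [[0, 0, -0.08], 0, 1], [[0, 0, -0.08], 0, 1], [[0, 0, -0.08], 0, 1]]}}

```text
clock: 18.35
tool_pos: [0.4911, 0.2258, 0.0707]
orientation: [-180.0, 0.0, -104.0]
force: [-1.7, -1.7, 4.7]
opening: 0.0149
gripper_force: 30.0
```

It is home: the underside is at the bore floor and the springs are loading. I'll open and retreat.

Request:
{"name": "apply_moves", "arguments": {"commands": [[[0, 0, 0], 0, 0.9], [[0, 0, 0], 0, 0.8], [[0, 0, 0], 0, 0.7], [[0, 0, 0], 0, 0.6], [[0, 0, 0], 0, 0.6], [[0, 0, 0], 0, 0.6], [[0, 0, 0], 0, 0.6], [[0, 0, 0], 0, 0.6], [[0, 0, 1], 0, 0.6], [[0, 0, 3], 0, 0.6], [[0, 0, 6], 0, 0.6], [[0, 0, 10], 0, 0.6], [[0, 8, 14], 0, 0.6], [[0, 8, 14], 0, 0.6], [[0, 8, 14], 0, 0.6], [[0, 8, 14], 0, 0.6]]}}

```text
clock: 19.68
tool_pos: [0.4916, 0.3083, 0.2127]
orientation: [-179.9, 0.2, -103.9]
force: [-1.0, 0.2, -0.2]
opening: 0.035
gripper_force: 0.0
```

Run:
```python
from h import *
o=ctrl.get_obs();print(o['tool_pos'],o['force'],o['opening'])
s=snap('side');w=snap('wrist');X=[.4914,.2266,.036]
def c(p,r):
    u,v=proj(p,X).astype(int);u=min(max(u,r),560-r);v=min(max(v,r),420-r)
    return cv2.resize(p['img'][v-r:v+r,u-r:u+r],(400,400),interpolation=cv2.INTER_CUBIC)
for z in(.036,.05,.09): print(proj(s,[.4914,.2266,z]),proj(w,[.4914,.2266,z]))
print(proj(s,X)-40,proj(w,X)-90)
cv2.imwrite('pics/f.png',np.hstack([c(s,40),c(w,90)])[:,:,::-1])
```

```text
[0.491599   0.30828683 0.21273558] [-1.00173236  0.23170645 -0.24578861] 0.03502223587358287
[217.53109439 183.32998032] [263.43838425 124.08140441]
[217.05232625 179.55278088] [262.7145272  123.77149529]
[215.64114982 168.38102692] [260.25287696 122.71812274]
[177.53109439 143.32998032] [173.43838425  34.08140441]
```

View pics/f.png

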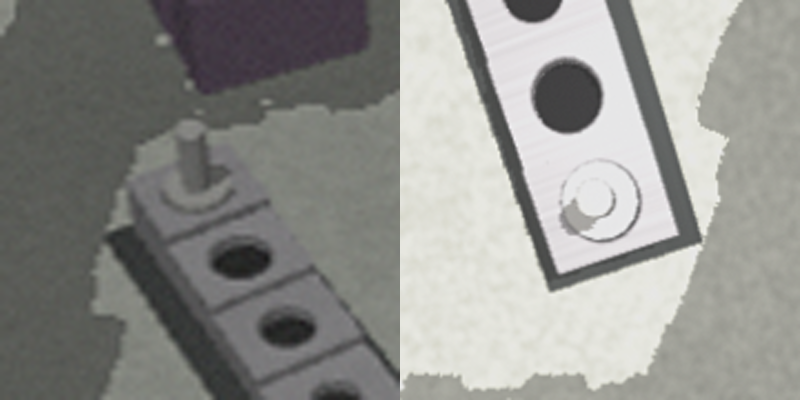

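The plug sits upright and home in step 4 (crop: side (195,180), wrist (600,200)), with its disc only about 4 mm above the tread. I'm handing in.

```bash
python3 -c "
from plant import ctrl
print(ctrl.close_job())"
```

```text
the job is handed in; nothing more can be done
None
```

The plug is the 36.8 mm one: steps 1 to 3 each rejected it at 6–7 N (gauge down about 1–2 mm), and it went fully home in step 4, where I released it upright; the job was handed in at about 20 s of the 67 s allowed.

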